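# Empty the cassette sealer's catch tray into the tote

## Robot

A 6-joint arm with a two-finger parallel gripper is mounted at the origin on the work surface. World frame = base frame: x ahead of the robot, y to its left, z up, the work surface at z = 0. Lengths are in m, angles in rad, forces in N, time in s.
With the tool pointing down it reaches from about 0.3 to 0.875 m from the base axis. Payload 6.4 kg.
Tool frame: the origin (TCP) lies midway between the tips of the shut fingers; the grasp point (between the pads) lies 19 mm behind it; z points along the fingers, y is the line along which they close (so a half turn about z gives the same grasp; the last joint's range is limited). The gripper opens to 85 mm and grips with 20 to 120 N. Pads are 22 mm wide; open, the fingers measure 114 mm over their backs; the gripper's body (76 mm by 85 mm) begins 54 mm behind the grasp point. The pads swing forward as they close: fully open they stand 13 mm farther back than shut.
Start: joints at [1.062, 0.181, 1.607, -0, 1.354, -0.206], TCP at [0.171, 0.549, 0.231] pointing down, gripper open.
Joint ranges: [-2.99, 2.99], [-0.89, 2.07], [0.3, 2.58], [-1.14, 4.28], [0, 2.63], [-3.12, 3.12]. Speed limits (rad/s): [2.57, 2.57, 3.01, 3.14, 3.14, 3.14].

## Interface

Orientations are given as a unit quaternion [w, x, y, z].
In Python, from bench import * gives the robot as it stands.
- The arm moves only by the tool play_rows, never from a script. Its argument "plan" is a list of rows, each a list of 3 entries, a list of its own where there are three numbers: the finger opening in mm, from 0 to 85.4, then the shift along the tool's x, y, z normalised to -1 to 1, where 1 is 40 cm, then the turn about the tool's z normalised to -1 to 1, where 1 is pi rad. A call has 1 to 10 rows; each row is the pose to reach, as a shift and turn from the pose commanded when the call began, along the tool's axes at that moment, turning the shorter way round; what a row does not reach only later rows make up. A row lasts 1/10 s, in which the tool goes at most 50 mm and 8.59 degrees, less where a joint would pass 70% of its speed; a pose out of reach is approached as far as the arm can. A call with a number of a shift or a turn outside -1 to 1 is refused whole. A call with a gripper value outside its range is refused whole. The fingers move at their own pace and stop on an object; the grip force is fixed at half the most. Time passes only in rows, so rows that repeat a pose let the fingers close. It gives the time, the measured TCP pose, the force, the opening and the grip force at its end, in the units of the state.
- get_obs(): the state, without advancing time (a new reading comes with each control period).
- camera(name): name is "scene" or "top"; returns a dict with "image" (384x512x3 uint8, red, green, blue), "range_z" (384x512 float32, m along the optical axis (not along the pixel's ray), 0 where there is no reading), "intrinsics" (3x3 intrinsics, pixels), "rvec" (rotation vector, rad) and "tvec" (3), from world to camera coordinates, as OpenCV has them. Camera axes: x right, y down, z forward; pixel columns grow to the right and rows downward; lengths in m; the calibration is good to about 2 mm. A picture is of the moment at which its call begins.
- hand_in(): hands the job in; it is judged then, once.
Trained networks look in a picture, given as the dict that the camera call returned (one of the last four; its "shot" number tells which), for a name from the list of things; names that differ only in an ending like _2 or _b are one class to them, and where a whole thing is asked for, a point or a joint stands for the part that bears it (a point fixed in the world has none). Each returns a list of dicts, best first, with "conf" (0 to 1); they miss things now and then, are a little off and sometimes report something else, mostly with a low value. They report only what shows in the picture. A call takes as long as a camera call. They do not tell look-alikes from the thing itself.
- search_frame(picture, label): "rect" ([centre column, centre row, width, height] in pixels, round what is visible of it).
- masks_of(picture, label): "mask" (384x512 bool, what is visible of it) and "rect" ([centre column, centre row, width, height] in pixels, round what is visible of it).
The state is a dict: "time_s": time; "q": joint angles; "dq": joint speeds; "joint_efforts": joint torques, N m; "eef_pos": TCP position; "eef_rot": TCP orientation; "wrist_force": force on the tool from outside, world axes, zero at the start; "torque": the same for the moment, N m; "opening": opening from 0.0 (shut) to 1.0 (fully open); "grasp_force": force on a finger pad.
Only numpy, scipy, OpenCV 4.12 (cv2) and the standard library are available. Lean on these libraries where they do the work, as an engineer would, in place of code of your own. Each camera call takes 0.05 s, during which the arm holds its last target. There are 200 camera calls.

## Task

Swing the steel handle on top of the cassette sealer a quarter turn to its closed stop, before you disturb anything in the catch tray. Then collect the two full-size sealed cassettes whose ends stick out of the sealer's mouth: lay them in the grey tote flat on its floor, right way up, not stacked, and running the same way as the cassette already there, setting each down gently rather than dropping it. Leave the slimmer, lower test blank where it lies in the tray, leave the handle closed, and do not disturb the stored cassette or the other things on the bench.

Things in the scene. Friction and masses are not known exactly. Their poses are not given: they have to be found in the camera images.
- sealer: White bench-top cassette sealer, 310 wide, 200 deep, 150 mm tall, fixed; its catch tray is in front. Origin on the table under the middle of the mouth, in the plane of the front face; x points into the machine, y along the face, z up. Mouth 270 mm wide, open from the tray floor to 58 mm above the table; above it the upright face rises to 150 mm, so a gripper cannot stand upright close to it
- tray (a point): Middle of the open part of the steel catch tray, on its floor, 12 mm above the table, 80 mm in front of the sealer's face. The floor reaches 80 mm from here to the front lip (20 mm above the table) and on into the mouth to 180 mm behind the face; 270 mm wide, side walls 26 mm above the table
- handle (a joint): Quarter-turn handle on the sealer's top, hinge upright. 0 = open: the lever points straight out over the tray (sealer -x). It turns clockwise seen from above; 1.571 = closed stop: the lever lies over the sealer's top, along the face (sealer +y). Stays where it is left; about 2 N at the grip turns it
- handle_pivot (a point): Point on the handle's hinge axis, 158 mm above the table and 30 mm behind the front face (sealer x = +30 mm, y = 0)
- handle_grip (a point): Middle of the upright black round grip at the lever's end: 20 mm diameter, from 176 to 218 mm above the table, this point at 198 mm, 115 mm from the hinge axis. The lever below it is a flat steel bar 14 mm wide, top at 176 mm
- cassette_a: Full-size sealed cassette, white plastic box 110 long (x), 34 wide (y), 28 mm high, about 140 g. Origin at the centre of its underside, z up. Lies on the tray floor roughly along the sealer's x; 30 to 42 mm of it sticks out of the mouth, the rest is inside. The two cassettes and the blank lie side by side in any order, about 75 mm apart
- cassette_b: The other full-size cassette, the same in every way
- blank: Test blank: the same look and length (110 mm) but slimmer, 22 mm wide and 16 mm high. Origin at the centre of its underside. To stay in the tray
- tote: Grey open tote, fixed, outer 170 mm (x) by 240 mm (y) by 60 mm high, walls and floor 5 mm. Origin at the centre of its underside. Cassettes lie along its x axis
- stored: A full-size cassette (110 x 34 x 28 mm) already in the tote, lying along the tote's x beside its -y wall. Origin at the centre of its underside. To stay
- wash_bottle: White plastic bottle with red cap, 60 mm diameter, 150 mm tall; origin at the centre of its base
- beaker: Glass beaker, 70 mm diameter, 85 mm tall; origin at the centre of its base
- tip_box: Blue box 120 x 80 x 50 mm; origin at the centre of its underside
- screwdriver: Screwdriver with black handle lying on the table
- reagent_bottle: Amber bottle with black cap, 56 mm diameter, 110 mm tall; origin at the centre of its base
Mind the look-alikes: they are no part of the job. What is shaped like the cassette_b but brown or orange is not meant.

How it is judged:
By the outcome, as a careful person would: the job done as asked, in the order asked, and still so for the second after the job is handed in, with the robot touching nothing.
It also fails if it takes over 72 s, if anything falls off the work surface, if the arm or the gripper's body presses on something with over 40 N, if the wrist force passes 120 N, or if a joint passes its speed limit or range.

## Working session

There is one attempt and no reset: what is moved stays moved. The work goes in short steps, Python scripts to look and compute and a tool call to move; the robot and the scene stay as the last step left them, time stands still between calls to the robot, and variables do not carry over. Pictures are saved under pics/ and viewed, at most 10 in all, crops included, and the job is handed in when it is done.

Besides the shell and the picture viewer there is one more tool, called as a command line: name --argument value ..., lists and objects as JSON in quotes. play_rows: Moves the arm, as the interface text tells. Its arguments: {"type":"object","properties":{"plan":{"type":"array","items":{"type":"array"}}},"required":["plan"]}

```bash
mkdir -p pics; cat > h.py <<'E'
from bench import *
import numpy as np, cv2
from scipy.spatial.transform import Rotation as R
def world(c):
    K=c["intrinsics"];Rm=cv2.Rodrigues(np.array(c["rvec"],float))[0];t=np.array(c["tvec"],float).ravel()
    z=c["range_z"].astype(float);v,u=np.indices(z.shape)
    p=np.stack([(u-K[0][2])/K[0][0]*z,(v-K[1][2])/K[1][1]*z,z],-1)
    w=(p-t)@Rm; w[z==0]=np.nan; return w
E
python3 - <<'E'
from h import *
a=camera("scene");b=camera("top")
np.set_printoptions(precision=3,suppress=True)
for n,c in(("scene",a),("top",b)):
    cv2.imwrite(f"pics/{n}0.png",cv2.resize(c["image"][...,::-1],(800,600)))
    w=world(c)
    for l in["sealer","handle","handle_grip","cassette_a","blank","tote","wash_bottle","beaker","tip_box","screwdriver","reagent_bottle"]:
        for d in masks_of(c,l)[:5]:
            p=w[d["mask"]];p=p[~np.isnan(p[:,0])]
            if len(p): print(n,l,round(d["conf"],2),np.round(d["rect"]),np.median(p,0),np.percentile(p,2,axis=0),np.percentile(p,98,axis=0))
o=get_obs();print(o)
E
```

```text
scene sealer 0.72 [317. 158. 144. 128.] [0.589 0.268 0.124] [0.424 0.097 0.007] [0.729 0.45  0.176]
scene sealer 0.48 [182. 255.  25.  32.] [ 0.527 -0.274  0.034] [ 0.474 -0.294  0.007] [ 0.577 -0.252  0.04 ]
scene handle 0.74 [304. 143.  35.  24.] [0.547 0.226 0.178] [0.478 0.17  0.079] [0.581 0.296 0.22 ]
scene handle 0.16 [317. 159. 142. 131.] [0.589 0.269 0.125] [0.424 0.097 0.008] [0.729 0.449 0.176]
scene handle_grip 0.68 [305. 142.  39.  15.] [0.548 0.235 0.178] [0.476 0.17  0.078] [0.582 0.299 0.219]
scene cassette_a 0.82 [350. 224.  16.  36.] [0.814 0.198 0.028] [0.786 0.152 0.011] [0.839 0.253 0.034]
scene cassette_a 0.61 [237. 153.  23.  26.] [0.334 0.109 0.028] [0.307 0.059 0.004] [0.349 0.166 0.035]
scene cassette_a 0.53 [321. 184.  20.  13.] [0.645 0.237 0.039] [0.627 0.215 0.018] [0.658 0.267 0.046]
scene cassette_a 0.51 [306. 170.  17.   6.] [0.569 0.244 0.04 ] [0.551 0.225 0.022] [0.582 0.269 0.046]
scene blank 0.58 [292. 157.  14.   9.] [0.495 0.252 0.028] [0.484 0.228 0.019] [0.504 0.277 0.035]
scene tote 0.96 [204. 234. 100.  85.] [ 0.52  -0.168  0.01 ] [ 0.431 -0
[... 2117 characters left out ...]
  ] [ 0.558 -0.426  0.055]
top screwdriver 0.74 [381. 149.  58.  10.] [ 0.694 -0.425  0.02 ] [ 0.679 -0.485  0.001] [ 0.706 -0.299  0.028]
top reagent_bottle 0.53 [151. 284.  18.  19.] [0.281 0.355 0.076] [0.255 0.339 0.028] [0.303 0.382 0.11 ]
{'time_s': 1.2, 'q': array([ 1.062,  0.181,  1.607, -0.   ,  1.354, -0.206]), 'dq': array([-0.   , -0.001, -0.001,  0.001,  0.001,  0.   ]), 'joint_efforts': array([ -0.   , -44.485, -35.169,  -0.   ,   0.   ,   0.   ]), 'eef_pos': array([0.171, 0.549, 0.231]), 'eef_rot': array([ 0.   ,  0.151,  0.989, -0.   ]), 'wrist_force': array([ 0.119, -0.771, -0.779]), 'torque': array([-0.042,  0.041,  0.029]), 'grasp_force': 0.0, 'opening': 1.0004088204594508}
```

View pictures.

View pics/scene0.png

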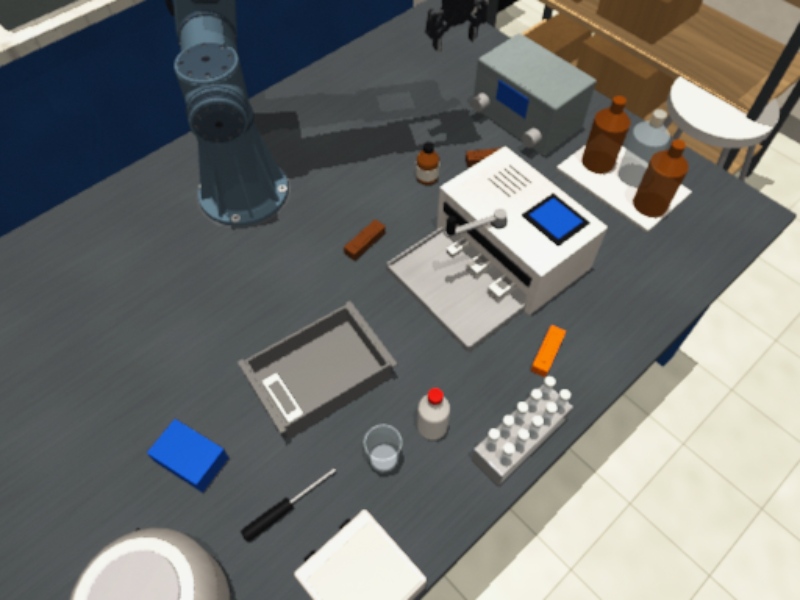

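View pics/top0.png

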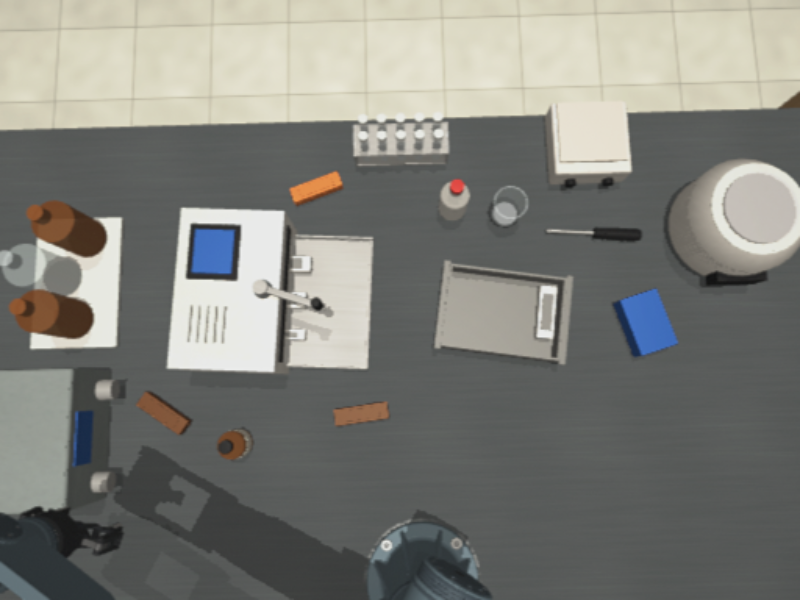

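The scene view shows the sealer (530,230) with its tray facing the tote. Three white ends stick out at scene (457,248), (480,265) and (500,287). The top view shows the same ends at (300,263), (297,299) and (297,334).

Candidates for the full-size cassettes, in top-view pixels:
- white end (300,263)
- white end (297,299), under the lever
- white end (297,334), lower (28 mm), so it is the blank
- brown boxes at (360,413) and (163,412), and the orange box at (317,187): look-alikes
- the stored cassette at (547,311)

I choose the ends with tops 40 mm above the table, at x≈0.64 and x≈0.565.

```bash
python3 - <<'E'
from h import *
np.set_printoptions(precision=4,suppress=True)
def rect(p):
    r=cv2.minAreaRect((p[:,:2]*1000).astype(np.float32));return np.round(cv2.boxPoints(r)),np.round(r[1]),round(r[2],2)
for n in("top","scene"):
    c=camera(n);w=world(c);np.savez(f"{n}.npz",w=w,im=c["image"])
    x,y,z=w[...,0],w[...,1],w[...,2]
    def sel(x0,x1,y0,y1,z0,z1):
        m=(x>x0)&(x<x1)&(y>y0)&(y<y1)&(z>z0)&(z<z1)
        m=cv2.morphologyEx(m.astype(np.uint8),cv2.MORPH_OPEN,np.ones((2,2)))>0
        return w[m]
    for nm,b in dict(sealertop=(.38,.78,.2,.52,.14,.157),grip=(.4,.7,.1,.4,.19,.23),lever=(.4,.7,.1,.4,.166,.182),
        c1=(.61,.68,.19,.275,.032,.05),c2=(.535,.605,.19,.275,.032,.05),bl=(.47,.53,.19,.275,.021,.035),
        toterim=(.4,.65,-.34,-.02,.05,.07),stored=(.45,.6,-.3,-.22,.024,.042),tray=(.42,.71,.08,.23,.004,.016)).items():
        p=sel(*b)
        if len(p)>5: print(n,nm,len(p),"med",np.median(p,0),*[str(q).replace("\n","") for q in rect(p)])
    if n=="top": cv2.imwrite("pics/crop.png",cv2.resize(c["image"][140:250,150:260,::-1],None,fx=5,fy=5,interpolation=cv2.INTER_CUBIC))
E
```

```text
top sealertop 6760 med [nan nan nan] [[312. 352.] [644. 109.] [763. 272.] [431. 515.]] [202. 412.] 53.81
top grip 49 med [0.5305 0.1749 0.2131] [[522. 170.] [538. 167.] [547. 207.] [531. 210.]] [41. 17.] 77.24
top lever 227 med [nan nan nan] [[510. 175.] [531. 167.] [581. 293.] [561. 301.]] [136.  22.] 68.24
top c1 130 med [0.6382 0.2318 0.038 ] [[625. 254.] [625. 213.] [654. 213.] [654. 254.]] [29. 41.] 0.25
top c2 50 med [0.5525 0.2381 0.0369] [[549. 204.] [581. 204.] [581. 261.] [550. 261.]] [57. 32.] 89.28
top bl 89 med [0.4908 0.2443 0.0258] [[482. 226.] [501. 226.] [501. 266.] [482. 266.]] [40. 19.] 88.73
top toterim 880 med [nan nan nan] [[ 411. -313.] [ 598. -346.] [ 645.  -73.] [ 459.  -41.]] [277. 189.] 80.18
top stored 367 med [ 0.5249 -0.2779  0.0316] [[ 469. -291.] [ 590. -310.] [ 596. -270.] [ 475. -252.]] [ 40. 122.] 81.3
top tray 2990 med [nan nan nan] [[423. 103.] [693.  85.] [701. 213.] [431. 230.]] [128. 271.] 86.36
scene sealertop 4031 med [nan nan nan] [[415. 247.] [723. 233.] [739. 569.] [431. 584.]] [337. 308.] 87.32
scene grip 54 med [nan nan nan] [[472. 266.] [532. 169.] [545. 177.] [485. 274.]] [ 16. 114.] 31.66
scene lever 182 med [0.5574 0.2618 0.1735] [[447. 279.] [534. 166.] [630. 240.] [543. 353.]] [120. 142.] 37.57
scene c1 134 med [0.6479 0.2406 0.04  ] [[628. 272.] [629. 216.] [660. 216.] [658. 272.]] [30. 56.] 1.28
scene c2 116 med [0.571  0.2461 0.0397] [[551. 226.] [582. 225.] [583. 279.] [553. 280.]] [54. 31.] 88.62
scene bl 73 med [nan nan nan] [[485. 227.] [503. 225.] [508. 278.] [490. 280.]] [53. 18.] 84.63
scene toterim 1035 med [nan nan nan] [[nan nan] [nan nan] [nan nan] [nan nan]] [0. 0.] 0.0
scene stored 383 med [nan nan nan] [[ 475. -282.] [ 594. -300.] [ 600. -256.] [ 481. -239.]] [ 44. 120.] 81.57
scene tray 1887 med [nan nan nan] [[419. 120.] [695.  76.] [713. 188.] [437. 233.]] [114. 280.] 80.87
```

View pics/crop.png

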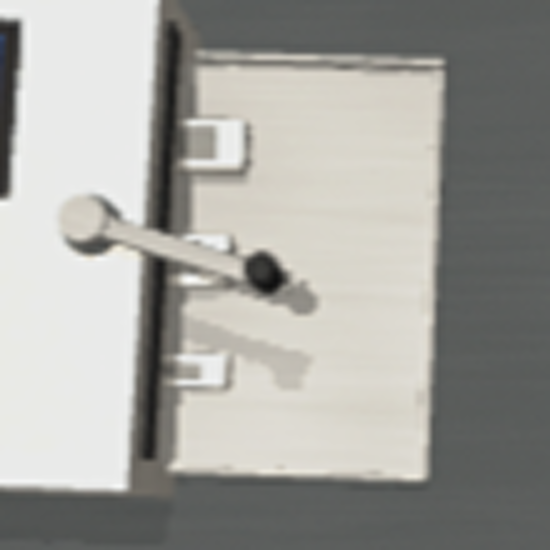

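The crop shows the white ends at (215,145), (205,260, partly under the lever) and (200,370). The bottom one is the narrowest, so it is the blank. The lever is already turned a little toward closed; its grip is at (263,270).

```bash
python3 - <<'E'
import numpy as np,cv2
np.set_printoptions(precision=4,suppress=True)
P=np.percentile
for n in("top","scene"):
    w=np.load(f"{n}.npz")["w"];w=w[~np.isnan(w[...,0])]
    x,y,z=w.T
    def s(x0,x1,y0,y1,z0,z1):return w[(x>x0)&(x<x1)&(y>y0)&(y<y1)&(z>z0)&(z<z1)]
    def line(p):
        return cv2.fitLine((p[:,:2]*1000).astype(np.float32),cv2.DIST_HUBER,0,.01,.01).ravel(),len(p)
    print(n,"face",line(s(.45,.68,.22,.29,.075,.135)))
    t=s(.40,.74,.22,.50,.138,.156)
    fr=[];
    for a in np.arange(.43,.72,.01):
        q=t[(abs(t[:,0]-a)<.006)]
        if len(q)>5: fr.append([a,P(q[:,1],1),P(q[:,1],99)])
    fr=np.array(fr);print(" top front/back edge",np.median(fr,0),np.polyfit(fr[:,0],fr[:,1],1),np.polyfit(fr[:,0],fr[:,2],1))
    print(" side x",P(t[:,0],[.5,99.5]))
    g=s(.5,.56,.14,.2,.188,.225);print(" grip",len(g),g[:,:].min(0),g.max(0),np.median(g,0))
    h=s(.55,.61,.265,.33,.162,.2);print(" hub",len(h),h.min(0),h.max(0),h.mean(0))
    for nm,x0,x1,zz in(("c1",.61,.68,.034),("c2",.535,.605,.034),("bl",.47,.52,.022)):
        q=s(x0,x1,.2,.27,zz,zz+.015); print(" ",nm,len(q),"x",P(q[:,0],[2,10,50,90,98]),"y",P(q[:,1],[2,10,50,90,98]))
    for nm,b in(("tote-y",(.45,.61,-.325,-.285,.055,.066)),("tote+y",(.45,.61,-.09,-.04,.055,.066)),("tote-x",(.40,.48,-.28,-.08,.055,.066)),("tote+x",(.58,.65,-.28,-.08,.055,.066)),("stored",(.45,.62,-.31,-.23,.026,.042))):
        q=s(*b)
        if len(q)>5: print(" ",nm,line(q),q.min(0),q.max(0))
    q=s(.45,.62,-.31,-.23,.026,.042);print(cv2.minAreaRect((q[:,:2]*1000).astype(np.float32)))
E
```

```text
top face (array([  0.9982,  -0.0592, 563.8077, 254.4582], dtype=float32), 308)
 top front/back edge [0.57   0.2589 0.4549] [-0.0602  0.2921] [-0.0603  0.4895]
 side x [0.4203 0.7297]
 grip 49 [0.5238 0.1687 0.1904] [0.5429 0.1869 0.2202] [0.5316 0.1775 0.2146]
 hub 99 [0.5569 0.2651 0.1646] [0.583  0.2997 0.1833] [0.5691 0.2833 0.1769]
  c1 129 x [0.6256 0.6288 0.6402 0.6544 0.657 ] y [0.2151 0.2184 0.2352 0.2515 0.2552]
  c2 51 x [0.5504 0.5512 0.5578 0.5804 0.5811] y [0.2257 0.2285 0.2445 0.2573 0.2615]
  bl 85 x [0.4839 0.4858 0.4943 0.5034 0.5043] y [0.2276 0.2308 0.247  0.2635 0.2668]
  tote-y (array([   0.9895,   -0.1442,  524.308 , -305.5594], dtype=float32), 225) [ 0.4513 -0.3247  0.0551] [ 0.598  -0.2861  0.065 ]
  tote+y (array([  0.9929,  -0.1191, 528.399 , -59.0081], dtype=float32), 223) [ 0.4569 -0.0893  0.055 ] [ 0.6083 -0.042   0.0635]
  tote-x (array([   0.1538,    0.9881,  444.7638, -177.7747], dtype=float32), 103) [ 0.4269 -0.2792  0.0551] [ 0.4602 -0.0825  0.0657]
  tote+x (array([   0.156 ,    0.9878,  610.5023, -182.6193], dtype=float32), 108) [ 0.5926 -0.2799  0
[... 938 characters left out ...]
float32), 276) [ 0.4501 -0.3243  0.055 ] [ 0.5977 -0.2856  0.0658]
  tote+y (array([  0.9928,  -0.1201, 531.3704, -58.7489], dtype=float32), 237) [ 0.4528 -0.089   0.055 ] [ 0.6082 -0.041   0.0658]
  tote-x (array([   0.1515,    0.9885,  442.3388, -181.5112], dtype=float32), 146) [ 0.4248 -0.2776  0.055 ] [ 0.4591 -0.0804  0.0657]
  tote+x (array([   0.1522,    0.9884,  609.3932, -180.6817], dtype=float32), 144) [ 0.5904 -0.2794  0.0554] [ 0.6261 -0.0807  0.0658]
  stored (array([   0.9977,   -0.0683,  532.6811, -273.2609], dtype=float32), 409) [ 0.4716 -0.3099  0.026 ] [ 0.6029 -0.2301  0.0418]
((536.35595703125, -264.6620178222656), (80.64488220214844, 126.46367645263672), 84.916259765625)
```

```bash
cat > rows.py <<'E'
from h import *
def rows(T,o=None):
    """T: list of (opening_mm,x,y,z,heading_deg of tool y); prints rows from the present pose"""
    o=o or get_obs();q=o["eef_rot"];Rm=R.from_quat([q[1],q[2],q[3],q[0]]).as_matrix()
    h0=np.degrees(np.arctan2(Rm[1,1],Rm[0,1]))
    print("t",round(o["time_s"],2),"pos",np.round(o["eef_pos"],4),"h",round(h0,1),"q",np.round(o["q"],2),"F",np.round(o["wrist_force"],1))
    print([[g,[round(float(v),4) for v in Rm.T@(np.array([x,y,z])-o["eef_pos"])/.4],round(float(((h0-h+180)%360-180)/180),4)] for g,x,y,z,h in T])
E
python3 - <<'E'
from rows import *
rows([(60,.171,.549,.3,72.6),(45,.532,.1785,.29,-19.4),(45,.532,.1785,.18,-19.4)])
E
```

```text
t 1.3 pos [0.1714 0.5489 0.2313] h 72.7 q [ 1.06  0.18  1.61  0.    1.35 -0.21] F [ 0.4 -0.3  0.4]
[[60, [0.0011, 0.0, -0.1717], 0.0003], [45, [-1.1365, -0.615, -0.1468], 0.5114], [45, [-1.1365, -0.615, 0.1282], 0.5114]]
```

play_rows --plan '[[45,[0,0,-0.15],0.04],[45,[-0.08,-0.04,-0.17],0.08],[45,[-0.18,-0.1,-0.17],0.13],[45,[-0.29,-0.16,-0.17],0.175],[45,[-0.4,-0.22,-0.17],0.22],[45,[-0.51,-0.28,-0.17],0.265],[45,[-0.62,-0.34,-0.17],0.31],[45,[-0.73,-0.4,-0.17],0.355],[45,[-0.84,-0.46,-0.17],0.4],[45,[-0.94,-0.51,-0.16],0.445]]'

```text
time_s: 2.3
eef_pos: [0.4712, 0.2401, 0.2961]
eef_rot: [0.0, 0.754, 0.657, 0.001]
wrist_force: [0.2, 0.5, 0.2]
opening: 0.526
grasp_force: 0.0
```

```bash
python3 - <<'E'
from rows import *
rows([(45,.532,.1785,.28,-19.4),(45,.532,.1785,.18,-19.4)])
E
```

```text
t 2.3 pos [0.4712 0.2401 0.2961] h -7.8 q [ 0.25  0.03  1.64 -0.    1.47  0.38] F [0.2 0.5 0.2]
[[45, [-0.1319, 0.1716, 0.0405], 0.0643], [45, [-0.1321, 0.1711, 0.2905], 0.0643]]
```

play_rows --plan '[[45,[-0.05,0.07,0.02],0.03],[45,[-0.1,0.14,0.03],0.064],[45,[-0.132,0.171,0.04],0.064],[45,[-0.132,0.171,0.09],0.064],[45,[-0.132,0.171,0.15],0.064],[45,[-0.132,0.171,0.21],0.064],[45,[-0.132,0.171,0.26],0.064],[45,[-0.132,0.171,0.29],0.064],[45,[-0.132,0.171,0.29],0.064]]'

```text
time_s: 3.2
eef_pos: [0.529, 0.1809, 0.1775]
eef_rot: [-0.001, 0.813, 0.582, -0.002]
wrist_force: [-0.4, -0.0, -0.4]
opening: 0.526
grasp_force: 0.0
```

```bash
python3 - <<'E'
from rows import *
c=camera("top");cv2.imwrite("pics/g.png",cv2.resize(c["image"][150:250,150:250,::-1],None,fx=5,fy=5,interpolation=cv2.INTER_CUBIC))
P=np.array([.570,.2865]);T=[]
for a in np.linspace(0,74.1,13)[1:]:
    hd=np.radians(-109.4-a);p=P+.115*np.array([np.cos(hd),np.sin(hd)])
    T.append((32,p[0],p[1],.18,-19.4-a))
rows(T[:6])
E
```

```text
t 3.25 pos [0.53   0.1811 0.179 ] h -18.9 q [0.12 0.2  1.69 0.   1.25 0.45] F [-1.   0.3  0.7]
[[32, [-0.0037, -0.0242, -0.0025], 0.0371], [32, [0.0015, -0.0547, -0.0024], 0.0714], [32, [0.01, -0.0845, -0.0024], 0.1057], [32, [0.0217, -0.1132, -0.0024], 0.1401], [32, [0.0364, -0.1405, -0.0023], 0.1744], [32, [0.0539, -0.166, -0.0023], 0.2087]]
```

View pics/g.png

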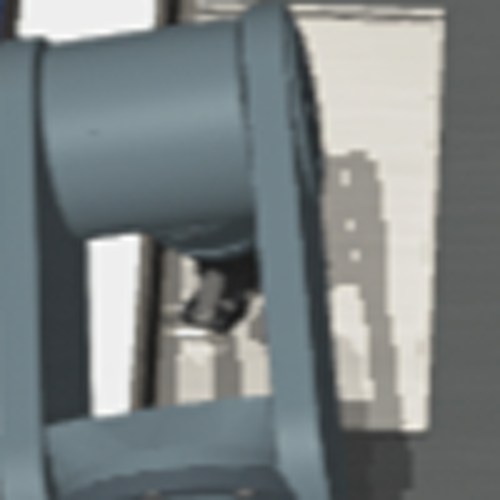

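The arm hides most of the grip; what shows of the gripper is at about (215,300), so I rely on the measured position and on the forces.

play_rows --plan '[[30,[0,0,-0.002],0],[30,[0,0,-0.002],0],[30,[-0.003,-0.024,-0.002],0.037],[30,[0.001,-0.055,-0.002],0.071],[30,[0.01,-0.084,-0.002],0.106],[30,[0.022,-0.113,-0.002],0.14],[30,[0.036,-0.14,-0.002],0.174],[30,[0.054,-0.166,-0.002],0.209]]'

```text
time_s: 4.05
eef_pos: [0.4752, 0.2226, 0.1813]
eef_rot: [0.001, 0.958, 0.285, 0.001]
wrist_force: [0.4, -2.1, 0.6]
opening: 0.352
grasp_force: 1.1
```

```bash
python3 - <<'E'
from rows import *
P=np.array([.570,.2865]);T=[]
for a in np.linspace(0,74.1,13)[7:]:
    hd=np.radians(-109.4-a);p=P+.115*np.array([np.cos(hd),np.sin(hd)])
    T.append((30,p[0],p[1],.18,-19.4-a))
rows(T)
E
```

```text
t 4.05 pos [0.4752 0.2226 0.1813] h -56.9 q [ 0.21  0.12  1.78 -0.    1.24  1.21] F [ 0.4 -2.1  0.6]
[[30, [-0.0002, -0.033, 0.0033], 0.0321], [30, [0.0046, -0.0636, 0.0032], 0.0664], [30, [0.0126, -0.0935, 0.0032], 0.1007], [30, [0.0238, -0.1224, 0.0031], 0.135], [30, [0.0381, -0.1499, 0.0031], 0.1693], [30, [0.0552, -0.1757, 0.0031], 0.2036]]
```

play_rows --plan '[[30,[0,-0.033,0],0.032],[30,[0.004,-0.063,0],0.066],[30,[0.012,-0.093,0],0.1],[30,[0.024,-0.122,0],0.135],[30,[0.038,-0.15,0],0.169],[30,[0.055,-0.176,0],0.204],[30,[0.055,-0.176,0],0.204]]'

```text
time_s: 4.75
eef_pos: [0.4547, 0.2948, 0.1811]
eef_rot: [-0.0, 1.0, -0.029, 0.001]
wrist_force: [-0.4, -0.2, -0.3]
opening: 0.349
grasp_force: 0.0
```

play_rows --plan '[[30,[0,-0.008,0],0],[30,[0,-0.013,0],0],[30,[0,-0.013,0],0]]'

```text
time_s: 5.05
eef_pos: [0.4549, 0.2987, 0.1803]
eef_rot: [-0.0, 1.0, -0.028, 0.0]
wrist_force: [0.4, -0.4, 0.4]
opening: 0.348
grasp_force: 0.2
```

play_rows --plan '[[30,[0,-0.006,0],0],[30,[0,-0.01,0],0],[30,[0,-0.01,0],0]]'

```text
time_s: 5.35
eef_pos: [0.4549, 0.3012, 0.1801]
eef_rot: [0.002, 1.0, -0.029, -0.0]
wrist_force: [-1.4, -8.5, 3.2]
opening: 0.351
grasp_force: 4.2
```

play_rows --plan '[[30,[0,-0.005,0],0],[30,[0,-0.008,0],0],[30,[0,-0.008,0],0]]'

```text
time_s: 5.65
eef_pos: [0.4548, 0.3015, 0.1799]
eef_rot: [0.005, 1.0, -0.029, -0.001]
wrist_force: [-3.0, -20.6, 7.4]
opening: 0.352
grasp_force: 10.5
```

play_rows --plan '[[32,[0,0.018,0],0],[34,[0,0.018,0],0],[34,[0,0.018,-0.06],0],[34,[0,0.018,-0.14],0],[34,[0,0.018,-0.2],0]]'

```text
time_s: 6.15
eef_pos: [0.4549, 0.2996, 0.2618]
eef_rot: [-0.001, 1.0, -0.029, 0.001]
wrist_force: [-0.0, 1.4, 0.4]
opening: 0.397
grasp_force: 0.0
```

```bash
python3 - <<'E'
from rows import *
c=camera("scene");w=world(c);v=w[~np.isnan(w[...,0])]
cv2.imwrite("pics/s1.png",cv2.resize(c["image"][110:250,230:400,::-1],None,fx=4,fy=4,interpolation=cv2.INTER_CUBIC))
g=v[(v[:,0]>.4)&(v[:,0]<.5)&(v[:,1]>.26)&(v[:,1]<.34)&(v[:,2]>.165)&(v[:,2]<.224)];print(g.min(0),g.max(0),len(g))
rows([(60,.64,.205,.26,-3.5)])
E
```

```text
[0.44480724 0.28345134 0.17007149] [0.49897578 0.30420242 0.22275541] 120
t 6.2 pos [0.4568 0.3004 0.2662] h -93.3 q [0.36 0.08 1.64 0.   1.41 1.99] F [0.7 1.1 2.9]
[[60, [0.4708, 0.2121, 0.0181], -0.4987]]
```

View pics/s1.png

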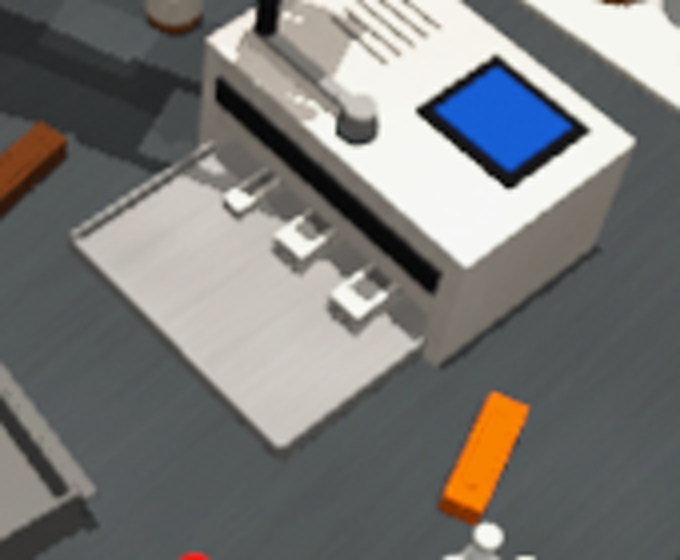

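The picture shows the lever closed, along the face toward (265,30). The three ends are at (240,200), the narrow blank, and at (300,240) and (360,300), the two full-size cassettes.

play_rows --plan '[[50,[0.04,0.03,0],-0.045],[50,[0.1,0.07,0],-0.09],[50,[0.17,0.12,0],-0.135],[50,[0.24,0.16,0],-0.18],[50,[0.31,0.2,0],-0.225],[50,[0.38,0.24,0],-0.27],[50,[0.43,0.257,0],-0.315],[50,[0.462,0.257,0],-0.36],[50,[0.462,0.257,0.05],-0.405],[50,[0.462,0.257,0.1],-0.45]]'

```text
time_s: 7.2
eef_pos: [0.6342, 0.186, 0.2198]
eef_rot: [0.0, 0.777, 0.629, 0.001]
wrist_force: [-0.0, -0.2, -0.8]
opening: 0.585
grasp_force: 0.0
```

```bash
python3 - <<'E'
from rows import *
rows([(50,.638,.187,.10,-3.5),(50,.638,.187,.014,-3.5)])
E
```

```text
t 7.2 pos [0.6342 0.186  0.2198] h -12.0 q [0.11 0.38 1.39 0.   1.38 0.31] F [-0.  -0.2 -0.8]
[[50, [0.004, 0.0082, 0.2996], -0.0471], [50, [0.0037, 0.0079, 0.5146], -0.0471]]
```

play_rows --plan '[[50,[0.004,0.008,0.08],-0.047],[50,[0.004,0.008,0.19],-0.047],[50,[0.004,0.008,0.3],-0.047],[50,[0.004,0.008,0.39],-0.047],[50,[0.004,0.008,0.46],-0.047],[50,[0.004,0.008,0.5],-0.047],[50,[0.004,0.008,0.512],-0.047],[50,[0.004,0.008,0.512],-0.047]]'

```text
time_s: 8.0
eef_pos: [0.6369, 0.1867, 0.0154]
eef_rot: [-0.0, 0.73, 0.683, 0.0]
wrist_force: [0.4, -0.9, -0.8]
opening: 0.585
grasp_force: 0.0
```

play_rows --plan '[[50,[0.03,0,0],0],[50,[0.055,0,0],0],[50,[0.055,0,0],0]]'

```text
time_s: 8.3
eef_pos: [0.6391, 0.2106, 0.017]
eef_rot: [0.001, 0.73, 0.684, 0.001]
wrist_force: [-1.1, -0.1, 0.8]
opening: 0.584
grasp_force: 0.0
```

play_rows --plan '[[34,[0,0,0],0],[32,[0,0,0],0],[30,[0,0,0],0],[30,[0,0,0],0],[30,[0,0,0],0]]'

```text
time_s: 8.8
eef_pos: [0.6387, 0.2089, 0.0164]
eef_rot: [0.0, 0.731, 0.683, 0.001]
wrist_force: [-1.1, 3.0, 4.5]
opening: 0.371
grasp_force: 58.9
```

play_rows --plan '[[30,[-0.01,0,0],0],[30,[-0.03,0,0],0],[30,[-0.05,0,0],0],[30,[-0.07,0,0],0],[30,[-0.09,0,0],0],[30,[-0.11,0,0],0],[30,[-0.13,0,0],0],[30,[-0.15,0,0],0],[30,[-0.17,0,0],0],[30,[-0.18,0,0],0]]'

```text
time_s: 9.8
eef_pos: [0.6343, 0.1358, 0.0164]
eef_rot: [0.001, 0.731, 0.683, 0.001]
wrist_force: [0.8, 2.9, 5.3]
opening: 0.372
grasp_force: 59.3
```

```bash
python3 - <<'E'
from rows import *
c=camera("scene");w=world(c)
cv2.imwrite("pics/s2.png",cv2.resize(c["image"][110:250,230:400,::-1],None,fx=4,fy=4,interpolation=cv2.INTER_CUBIC))
rows([])
E
```

```text
t 9.85 pos [0.6343 0.1354 0.0164] h -3.9 q [0.03 0.59 1.53 0.   1.02 0.1 ] F [-0.2  1.   6.6]
[]
```

View pics/s2.png

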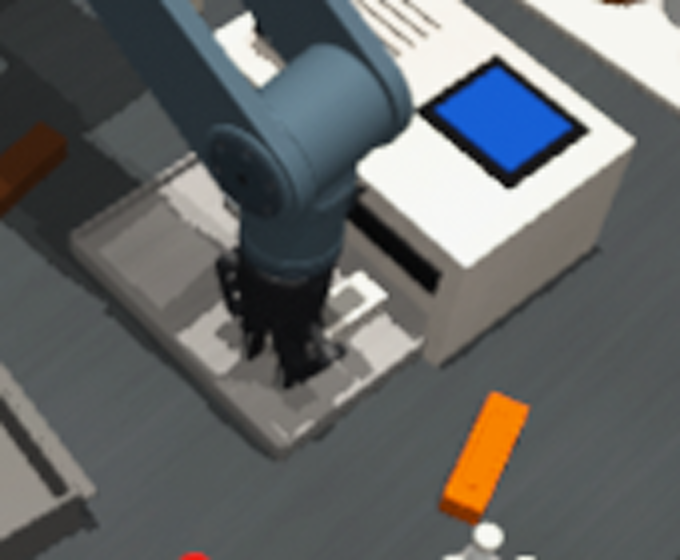

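The picture shows the cassette following the gripper out of the mouth, its white body at (360,300). Next I regrasp it nearer its middle.

play_rows --plan '[[46,[0,0,0],0],[46,[0,0,0],0],[46,[0.04,0,0],0],[46,[0.09,0,0],0],[46,[0.14,0,0],0],[46,[0.152,0,0],0],[40,[0.152,0,0],0],[32,[0.152,0,0],0],[30,[0.152,0,0],0],[30,[0.152,0,0],0]]'

```text
time_s: 10.85
eef_pos: [0.6373, 0.1966, 0.0151]
eef_rot: [-0.0, 0.731, 0.683, -0.0]
wrist_force: [-0.6, 0.0, -0.3]
opening: 0.383
grasp_force: 62.2
```

```bash
python3 - <<'E'
from rows import *
o=get_obs();print(o["opening"],o["grasp_force"])
rows([])
E
```

```text
0.3832041100248327 62.209060192108154
t 10.85 pos [0.6373 0.1966 0.0151] h -3.9 q [ 0.12  0.63  1.48 -0.    1.04  0.19] F [-0.6  0.  -0.3]
[]
```

```bash
python3 - <<'E'
from rows import *
rows([(30,.634,.162,.016,-3.9),(30,.634,.162,.13,-3.9),(30,.5243,-.1998,.13,-98.7)])
E
```

```text
t 10.85 pos [0.6373 0.1966 0.0151] h -3.9 q [ 0.12  0.63  1.48 -0.    1.04  0.19] F [-0.6  0.  -0.3]
[[30, [-0.0868, -0.0024, -0.0021], 0.0], [30, [-0.0868, -0.0025, -0.2871], 0.0], [30, [-1.0079, -0.2146, -0.287], 0.5267]]
```

play_rows --plan '[[30,[-0.02,0,0],0],[30,[-0.05,0,0],0],[30,[-0.08,0,-0.005],0],[30,[-0.085,0,-0.04],0],[30,[-0.085,0,-0.11],0],[30,[-0.085,0,-0.2],0],[30,[-0.1,0,-0.28],0],[30,[-0.15,0,-0.3],0.03],[30,[-0.22,-0.03,-0.3],0.07],[30,[-0.3,-0.06,-0.3],0.11]]'

```text
time_s: 11.85
eef_pos: [0.6056, 0.0785, 0.1372]
eef_rot: [0.001, 0.838, 0.545, 0.001]
wrist_force: [1.0, 0.1, -1.5]
opening: 0.383
grasp_force: 61.9
```

```bash
python3 - <<'E'
from rows import *
rows([(30,.5243,-.1998,.13,-98.7)])
E
```

```text
t 11.85 pos [0.6056 0.0785 0.1372] h -23.9 q [-0.07  0.35  1.59  0.    1.19  0.35] F [ 1.   0.1 -1.5]
[[30, [-0.7184, 0.096, 0.0176], 0.4156]]
```

play_rows --plan '[[30,[-0.08,0.01,0],0.045],[30,[-0.17,0.02,0],0.09],[30,[-0.27,0.035,0],0.135],[30,[-0.37,0.05,0],0.18],[30,[-0.47,0.06,0],0.225],[30,[-0.56,0.075,0],0.27],[30,[-0.64,0.085,0],0.315],[30,[-0.7,0.095,0],0.36],[30,[-0.718,0.096,0],0.4],[30,[-0.718,0.096,0],0.415]]'

```text
time_s: 12.85
eef_pos: [0.5248, -0.2014, 0.1365]
eef_rot: [0.0, 0.997, -0.076, 0.001]
wrist_force: [0.2, -0.1, -1.8]
opening: 0.384
grasp_force: 61.9
```

```bash
python3 - <<'E'
from rows import *
c=camera("scene")
cv2.imwrite("pics/s3.png",cv2.resize(c["image"][150:310,120:290,::-1],None,fx=4,fy=3.7,interpolation=cv2.INTER_CUBIC)) 
rows([(30,.5243,-.1998,.01,-98.7)])
E
```

```text
t 12.9 pos [ 0.525  -0.2007  0.1364] h -98.7 q [-0.58  0.26  1.72  0.    1.16  1.15] F [ 0.2  0.1 -1.8]
[[30, [-0.0023, -0.0022, 0.316], -0.0002]]
```

View pics/s3.png

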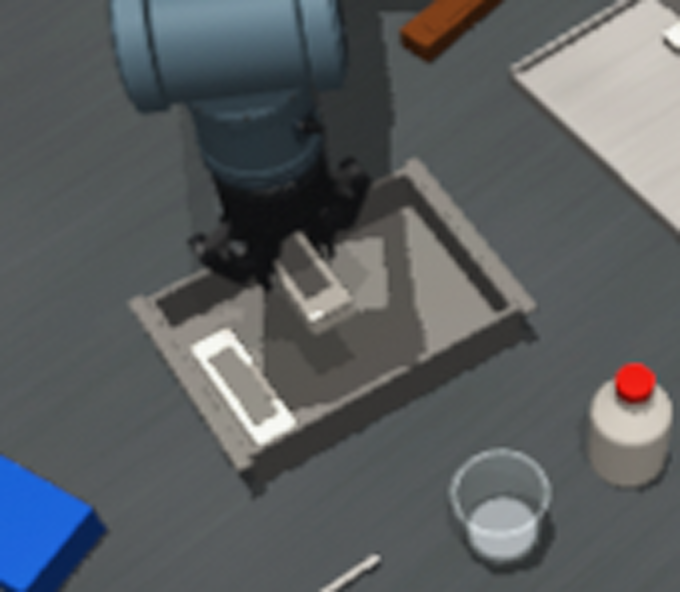

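The picture shows the cassette held level at (315,290), parallel to the stored one at (245,390), with clear floor on both sides.

play_rows --plan '[[30,[-0.002,-0.002,0.07],0],[30,[-0.002,-0.002,0.15],0],[30,[-0.002,-0.002,0.22],0],[30,[-0.002,-0.002,0.27],0],[30,[-0.002,-0.002,0.295],0],[30,[-0.002,-0.002,0.307],0],[30,[-0.002,-0.002,0.313],0],[30,[-0.002,-0.002,0.313],0]]'

```text
time_s: 13.7
eef_pos: [0.5253, -0.1988, 0.011]
eef_rot: [0.0, 0.997, -0.073, 0.001]
wrist_force: [0.2, 0.6, -0.8]
opening: 0.387
grasp_force: 62.0
```

play_rows --plan '[[30,[0,0,0.003],0],[30,[0,0,0.006],0],[30,[0,0,0.006],0]]'

```text
time_s: 14.0
eef_pos: [0.525, -0.1987, 0.0082]
eef_rot: [0.0, 0.997, -0.073, 0.0]
wrist_force: [-0.2, 0.7, -0.2]
opening: 0.382
grasp_force: 62.3
```

play_rows --plan '[[30,[0,0,0.002],0],[30,[0,0,0.004],0],[30,[0,0,0.004],0]]'

```text
time_s: 14.3
eef_pos: [0.5251, -0.1987, 0.0081]
eef_rot: [0.0, 0.997, -0.073, 0.0]
wrist_force: [-5.8, 3.1, 16.2]
opening: 0.386
grasp_force: 64.2
```

play_rows --plan '[[38,[0,0,-0.003],0],[44,[0,0,-0.004],0],[46,[0,0,-0.004],0],[46,[0,0,-0.05],0],[46,[0,0,-0.14],0],[46,[0,0,-0.24],0],[46,[0,0,-0.32],-0.03]]'

```text
time_s: 15.0
eef_pos: [0.5249, -0.1986, 0.1359]
eef_rot: [0.0, 1.0, -0.025, 0.0]
wrist_force: [0.3, 0.2, 0.9]
opening: 0.539
grasp_force: 0.0
```

```bash
python3 - <<'E'
from rows import *
P=np.percentile
for n in("scene","top"):
    c=camera(n);w=world(c);v=w[~np.isnan(w[...,0])]
    for nm,b in(("c2",(.53,.605,.18,.258,.034,.05)),("tote",(.45,.6,-.24,-.16,.026,.045)),("stored",(.45,.61,-.31,-.25,.026,.042))):
        q=v[(v[:,0]>b[0])&(v[:,0]<b[1])&(v[:,1]>b[2])&(v[:,1]<b[3])&(v[:,2]>b[4])&(v[:,2]<b[5])]
        if len(q)>10: print(n,nm,len(q),np.round(P(q,[1,5,50,95,99],axis=0).T,4).tolist(),cv2.minAreaRect((q[:,:2]*1000).astype(np.float32)))
rows([(46,.563,.185,.13,-3.5)])
E
```

```text
scene c2 83 [[0.5472, 0.5497, 0.566, 0.5806, 0.5817], [0.2236, 0.226, 0.2399, 0.2551, 0.2567], [0.0345, 0.0365, 0.0408, 0.0467, 0.0475]] ((564.7650146484375, 239.60232543945312), (35.78740310668945, 34.32938003540039), 0.19842301309108734)
scene tote 343 [[0.4719, 0.4778, 0.5282, 0.5744, 0.5784], [-0.2214, -0.2176, -0.1998, -0.1821, -0.178], [0.0269, 0.0296, 0.034, 0.0383, 0.0405]] ((524.2023315429688, -199.107177734375), (34.846099853515625, 111.5429916381836), 81.87629699707031)
scene stored 396 [[0.4731, 0.4778, 0.5322, 0.5948, 0.5992], [-0.303, -0.2924, -0.2743, -0.2559, -0.2524], [0.0265, 0.0291, 0.0345, 0.0395, 0.0414]] ((534.0081176757812, -269.7412414550781), (58.518577575683594, 127.52044677734375), 80.31352996826172)
top c2 101 [[0.5508, 0.5511, 0.5668, 0.5805, 0.5809], [0.225, 0.2257, 0.2414, 0.2571, 0.2577], [0.0348, 0.0356, 0.0388, 0.0424, 0.0433]] ((566.796142578125, 241.4031982421875), (32.3560905456543, 32.80213928222656), 0.12797032296657562)
top tote 100 [[0.4913, 0.4946, 0.5137, 0.5329, 0.5333], [-0.2174, -0.2166, -0.2039, -0.19, -0.1862], [0.0274, 0.0279, 0.032, 0.0361, 0.0367]] ((514.265380859375, -200.93614196777344), (30.32234764099121, 42.77010726928711), 80.37975311279297)
top stored 192 [[0.4657, 0.4748, 0.4976, 0.5225, 0.5285], [-0.2992, -0.2963, -0.2746, -0.2552, -0.2531], [0.0263, 0.0271, 0.0321, 0.0372, 0.0408]] ((497.0898742675781, -274.33135986328125), (42.01746368408203, 75.31629943847656), 81.91580963134766)
t 15.1 pos [ 0.5278 -0.2003  0.1394] h -92.8 q [-0.57  0.25  1.72  0.    1.16  1.05] F [-0.5  0.2  0.2]
[[46, [0.0406, -0.9666, 0.0193], -0.4962]]
```

play_rows --plan '[[44,[0.005,-0.07,0],-0.045],[44,[0.01,-0.16,0],-0.09],[44,[0.015,-0.26,0],-0.135],[44,[0.02,-0.36,0],-0.18],[44,[0.025,-0.47,0],-0.225],[44,[0.03,-0.58,0],-0.27],[44,[0.035,-0.69,0],-0.315],[44,[0.04,-0.8,0],-0.36],[44,[0.04,-0.89,0],-0.405],[44,[0.04,-0.95,0],-0.45]]'

```text
time_s: 16.1
eef_pos: [0.5594, 0.1829, 0.133]
eef_rot: [-0.001, 0.775, 0.632, -0.0]
wrist_force: [0.1, -1.4, 0.4]
opening: 0.517
grasp_force: 0.0
```

```bash
python3 - <<'E'
from rows import *
rows([(44,.5625,.182,.0155,-3.5)])
E
```

```text
t 16.1 pos [0.5594 0.1829 0.133 ] h -11.5 q [0.11 0.32 1.65 0.   1.17 0.32] F [ 0.1 -1.4  0.4]
[[44, [-0.0005, 0.0085, 0.2937], -0.0447]]
```

play_rows --plan '[[44,[0,0.008,0.05],-0.045],[44,[0,0.008,0.12],-0.045],[44,[0,0.008,0.2],-0.045],[44,[0,0.008,0.26],-0.045],[44,[0,0.008,0.288],-0.045],[44,[0,0.008,0.294],-0.045],[44,[0,0.008,0.294],-0.045]]'

```text
time_s: 16.8
eef_pos: [0.5635, 0.1796, 0.0166]
eef_rot: [0.0, 0.731, 0.683, 0.0]
wrist_force: [-0.5, 0.9, 0.7]
opening: 0.513
grasp_force: 0.0
```

play_rows --plan '[[44,[0.03,0,0],0],[44,[0.06,0,0],0],[44,[0.08,0,0],0],[44,[0.085,0,0],0],[44,[0.085,0,0],0]]'

```text
time_s: 17.3
eef_pos: [0.5656, 0.2143, 0.0168]
eef_rot: [0.0, 0.73, 0.683, 0.0]
wrist_force: [0.6, -0.4, 0.4]
opening: 0.519
grasp_force: 0.0
```

play_rows --plan '[[44,[0.003,0,0],0],[44,[0.006,0,0],0],[44,[0.006,0,0],0]]'

```text
time_s: 17.6
eef_pos: [0.5658, 0.2157, 0.0164]
eef_rot: [-0.0, 0.731, 0.683, -0.0]
wrist_force: [0.2, -0.3, -0.2]
opening: 0.517
grasp_force: 0.0
```

play_rows --plan '[[44,[0.003,0,0],0],[44,[0.003,0,0],0]]'

```text
time_s: 17.8
eef_pos: [0.5659, 0.217, 0.0165]
eef_rot: [-0.0, 0.731, 0.683, -0.0]
wrist_force: [-0.6, -0.5, -0.4]
opening: 0.52
grasp_force: 0.0
```

play_rows --plan '[[44,[0.003,0,0],0],[44,[0.003,0,0],0]]'

```text
time_s: 18.0
eef_pos: [0.5659, 0.2183, 0.0165]
eef_rot: [-0.0, 0.73, 0.683, 0.0]
wrist_force: [0.9, -0.2, -0.5]
opening: 0.512
grasp_force: 0.0
```

play_rows --plan '[[38,[0,0,0],0],[34,[0,0,0],0],[31,[0,0,0],0],[30,[0,0,0],0],[30,[0,0,0],0]]'

```text
time_s: 18.5
eef_pos: [0.5659, 0.2183, 0.0169]
eef_rot: [-0.0, 0.73, 0.683, -0.0]
wrist_force: [-3.6, -0.5, 4.3]
opening: 0.369
grasp_force: 58.9
```

Gripped. Now pull out 72 mm.

play_rows --plan '[[30,[-0.01,0,0],0],[30,[-0.03,0,0],0],[30,[-0.05,0,0],0],[30,[-0.07,0,0],0],[30,[-0.09,0,0],0],[30,[-0.11,0,0],0],[30,[-0.13,0,0],0],[30,[-0.15,0,0],0],[30,[-0.17,0,0],0],[30,[-0.18,0,0],0]]'

```text
time_s: 19.5
eef_pos: [0.5614, 0.1455, 0.0168]
eef_rot: [0.0, 0.731, 0.683, 0.0]
wrist_force: [0.1, 2.6, 5.3]
opening: 0.364
grasp_force: 59.2
```

```bash
python3 - <<'E'
from rows import *
for n in("scene","top"):
    c=camera(n);w=world(c);v=w[~np.isnan(w[...,0])]
    q=v[(v[:,0]>.54)&(v[:,0]<.59)&(v[:,1]>.15)&(v[:,1]<.25)&(v[:,2]>.034)&(v[:,2]<.048)]
    if len(q)>10: print(n,len(q),cv2.minAreaRect((q[:,:2]*1000).astype(np.float32)))
    if n=="scene":cv2.imwrite("pics/s4.png",cv2.resize(c["image"][110:250,230:400,::-1],None,fx=4,fy=4,interpolation=cv2.INTER_CUBIC))
rows([])
E
```

```text
scene 119 ((561.9227294921875, 201.42880249023438), (96.70833587646484, 34.43798828125), 88.75114440917969)
top 62 ((555.0205078125, 204.73226928710938), (42.10508346557617, 16.56964111328125), 89.25608825683594)
t 19.6 pos [0.5613 0.1451 0.0168] h -3.9 q [ 0.05  0.47  1.72 -0.    0.95  0.12] F [-0.1  0.2  5.7]
[]
```

View pics/s4.png

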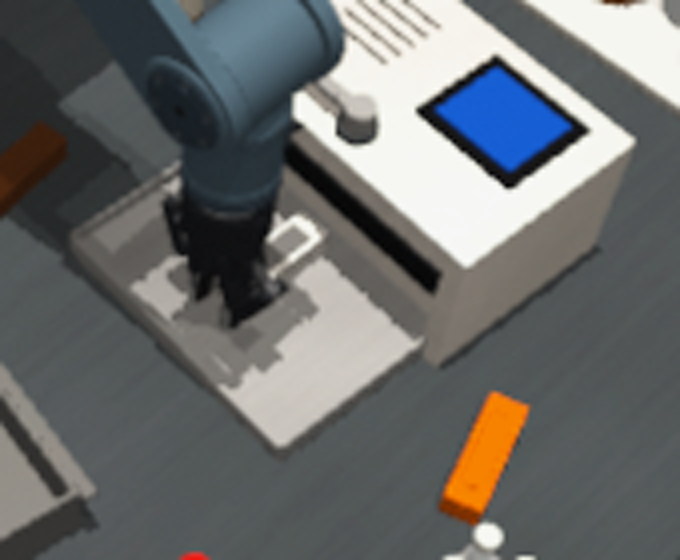

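The picture shows the second cassette out of the mouth at (295,245), following the gripper; the lever stays closed. I regrasp it near the middle.

play_rows --plan '[[44,[0,0,0],0],[44,[0,0,0],0],[44,[0.04,0,0],0],[44,[0.09,0,0],0],[44,[0.14,0,0],0],[44,[0.152,0,0],0],[38,[0.152,0,0],0],[32,[0.152,0,0],0],[30,[0.152,0,0],0],[30,[0.152,0,0],0]]'

```text
time_s: 20.6
eef_pos: [0.5652, 0.2065, 0.0165]
eef_rot: [-0.0, 0.731, 0.683, -0.0]
wrist_force: [-0.2, 1.2, 1.1]
opening: 0.388
grasp_force: 59.6
```

play_rows --plan '[[30,[-0.02,0,0],0],[30,[-0.05,0,0],0],[30,[-0.08,0,-0.005],0],[30,[-0.085,0,-0.04],0],[30,[-0.085,0,-0.11],0],[30,[-0.085,0,-0.2],0],[30,[-0.1,0,-0.28],0],[30,[-0.15,0,-0.3],0.03],[30,[-0.22,-0.02,-0.3],0.07],[30,[-0.3,-0.03,-0.3],0.11]]'

```text
time_s: 21.6
eef_pos: [0.545, 0.0875, 0.1382]
eef_rot: [0.001, 0.838, 0.545, 0.001]
wrist_force: [-0.0, -0.6, -1.5]
opening: 0.39
grasp_force: 59.5
```

```bash
python3 - <<'E'
from rows import *
rows([(30,.5358,-.125,.137,-98.5)])
E
```

```text
t 21.6 pos [0.545  0.0875 0.1382] h -23.9 q [-0.06  0.23  1.75  0.    1.16  0.36] F [-0.  -0.6 -1.5]
[[30, [-0.4952, 0.1941, 0.003], 0.4145]]
```

play_rows --plan '[[30,[-0.05,0.02,0],0.045],[30,[-0.1,0.04,0],0.09],[30,[-0.16,0.06,0],0.135],[30,[-0.22,0.09,0],0.18],[30,[-0.28,0.11,0],0.225],[30,[-0.34,0.13,0],0.27],[30,[-0.4,0.155,0],0.315],[30,[-0.45,0.175,0],0.36],[30,[-0.495,0.194,0],0.4],[30,[-0.495,0.194,0],0.414]]'

```text
time_s: 22.6
eef_pos: [0.5368, -0.1272, 0.1377]
eef_rot: [0.001, 0.997, -0.075, 0.001]
wrist_force: [0.2, -0.3, -1.7]
opening: 0.384
grasp_force: 59.5
```

```bash
python3 - <<'E'
from rows import *
c=camera("scene")
cv2.imwrite("pics/s5.png",cv2.resize(c["image"][150:310,120:290,::-1],None,fx=4,fy=3.7,interpolation=cv2.INTER_CUBIC)) 
rows([(30,.5358,-.125,.0125,-98.5)])
E
```

```text
t 22.65 pos [ 0.5367 -0.1262  0.1376] h -98.6 q [-0.45  0.23  1.75 -0.    1.16  1.27] F [ 0.3  0.  -1.3]
[[30, [-0.003, -0.0027, 0.3127], -0.0004]]
```

View pics/s5.png

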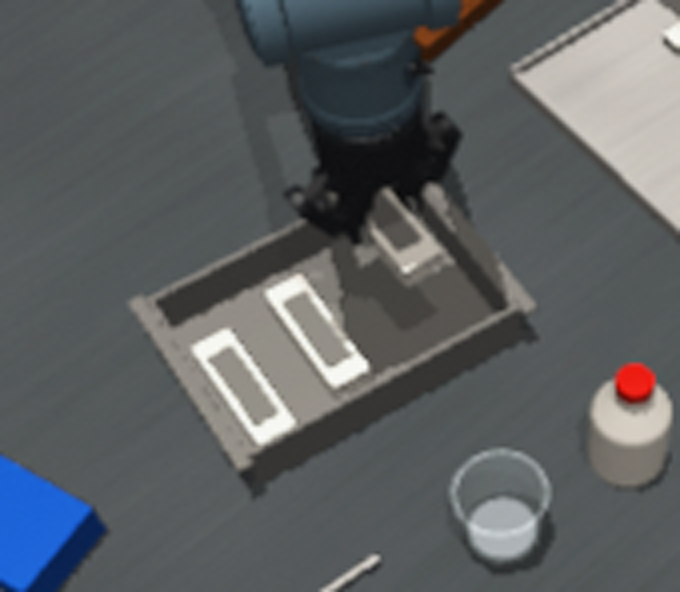

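The picture shows the first cassette flat at (318,330), beside the stored one at (243,387). The second is held level at (405,235) over free floor.

play_rows --plan '[[30,[-0.002,-0.002,0.07],0],[30,[-0.002,-0.002,0.15],0],[30,[-0.002,-0.002,0.22],0],[30,[-0.002,-0.002,0.27],0],[30,[-0.002,-0.002,0.295],0],[30,[-0.002,-0.002,0.307],0],[30,[-0.002,-0.002,0.312],0],[30,[-0.002,-0.002,0.312],0]]'

```text
time_s: 23.45
eef_pos: [0.5368, -0.1237, 0.0126]
eef_rot: [0.0, 0.997, -0.071, 0.001]
wrist_force: [0.2, 0.2, -0.7]
opening: 0.386
grasp_force: 59.4
```

play_rows --plan '[[30,[0,0,0.003],0],[30,[0,0,0.006],0],[30,[0,0,0.008],0],[30,[0,0,0.008],0]]'

```text
time_s: 23.85
eef_pos: [0.5366, -0.1236, 0.0094]
eef_rot: [0.0, 0.997, -0.071, 0.0]
wrist_force: [-1.3, 0.7, 4.9]
opening: 0.388
grasp_force: 60.0
```

Contact made; release and retreat.

play_rows --plan '[[38,[0,0,0],0],[44,[0,0,-0.001],0],[46,[0,0,-0.002],0],[46,[0,0,-0.05],0],[46,[0,0,-0.14],0],[46,[0,0,-0.24],0],[46,[0,0,-0.36],0],[46,[0.1,0,-0.46],0],[46,[0.2,0,-0.55],0],[46,[0.2,0,-0.55],0]]'

```text
time_s: 24.85
eef_pos: [0.6202, -0.1363, 0.2344]
eef_rot: [0.002, 0.997, -0.071, 0.005]
wrist_force: [-1.1, -0.8, 0.1]
opening: 0.538
grasp_force: 0.0
```

```bash
python3 - <<'E'
from rows import *
c=camera("scene");w=world(c);v=w[~np.isnan(w[...,0])]
cv2.imwrite("pics/s6.png",cv2.resize(c["image"][90:330,110:390,::-1],None,fx=2.8,fy=2.5,interpolation=cv2.INTER_CUBIC)) 
for nm,b in(("A",(.45,.6,-.24,-.16,.026,.045)),("B",(.46,.61,-.16,-.085,.026,.045)),("blank",(.47,.52,.2,.25,.022,.037)),("grip",(.4,.5,.26,.34,.17,.224))):
    q=v[(v[:,0]>b[0])&(v[:,0]<b[1])&(v[:,1]>b[2])&(v[:,1]<b[3])&(v[:,2]>b[4])&(v[:,2]<b[5])]
    if len(q)>10: print(nm,len(q),np.round(np.median(q,0),3),np.round(q.min(0),3),cv2.minAreaRect((q[:,:2]*1000).astype(np.float32)))
rows([])
E
```

```text
A 352 [ 0.528 -0.2    0.034] [ 0.469 -0.223  0.026] ((523.8175659179688, -198.89064025878906), (34.97472381591797, 112.42411804199219), 81.9366226196289)
B 314 [ 0.542 -0.127  0.034] [ 0.48  -0.146  0.026] ((535.799072265625, -123.76817321777344), (35.57029342651367, 110.53434753417969), 84.06358337402344)
blank 41 [0.495 0.236 0.029] [0.481 0.221 0.023] ((493.3667907714844, 235.61019897460938), (25.407581329345703, 27.033254623413086), 7.169716835021973)
grip 119 [0.461 0.291 0.185] [0.442 0.284 0.17 ] ((470.9132080078125, 294.3647766113281), (57.818946838378906, 19.449581146240234), 1.2942440509796143)
t 24.9 pos [ 0.6191 -0.1359  0.2327] h -98.1 q [-0.4   0.3   1.46  0.    1.38  1.31] F [-0.5 -1.3  0.4]
[]
```

View pics/s6.png

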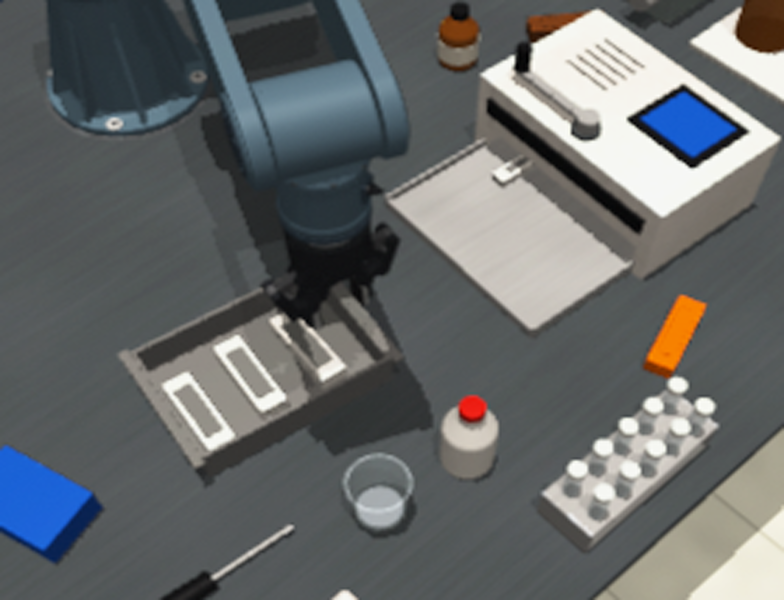

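The picture shows three parallel cassettes in the tote at (198,410), (250,372) and (308,345). The blank is still in the tray at (510,170), the handle is closed at (545,90), and the arm is clear, so I hand in.

```bash
python3 -c "
from bench import *
print(hand_in())"
```

```text
the job is handed in; nothing more can be done
None
```

I swung the handle to its closed stop first, then laid both full-size cassettes flat and parallel to the stored one in the tote; the blank was left in the tray, and I handed the job in at about 25 s.

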